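Hang the strainer basket on the swinging drop hook

ROBOT

A 6-joint arm with a two-finger parallel gripper is mounted at the origin on the work surface. World frame = base frame: x ahead of the robot, y to its left, z up, the work surface at z = 0. Lengths are in m, angles in rad, forces in N, time in s.
With the tool pointing down it reaches from about 0.35 to 0.775 m from the base axis. Payload 5.5 kg.
Tool frame: the origin (TCP) lies at the very end of the fingers, on their centre line; the grasp point (between the pads) lies 19 mm behind it; z points along the fingers, x is the direction in which the jaws open and shut, and the axes are right-handed (so a half turn about z gives the same grasp; the last joint's range is limited). The gripper opens to 85 mm and grips with 20 to 120 N. Pads are 22 mm wide; open, the fingers measure 114 mm over their backs; the gripper's body (76 mm by 85 mm) begins 54 mm behind the grasp point. The pads swing forward as they close: fully open they stand 13 mm farther back than shut.
Start: joints at [-1.384, 0.313, 0.046, 1.304, 0, 1.431], TCP at [0.185, -0.545, 0.231] pointing down, gripper open.
Joint ranges: [-2.76, 2.76], [-0.86, 1.69], [-1.03, 1.26], [-2.2, 2.34], [-1.47, 1.5], [-3.14, 3.14]. Speed limits (rad/s): [2.57, 2.57, 3.14, 3.14, 3.14, 3.14].

INTERFACE

Orientations are given as a 3x3 rotation matrix whose columns are the frame's x, y, z axes.
In Python, from station import robot gives the robot as it stands. The module is installed in compiled form; this text tells all that it offers. Calls block until the motion is done:
- robot.reach(position, orientation): joint-space move of the TCP to a pose.
- robot.move_linear(position, orientation=None, max_speed=0.15): straight line of the TCP; orientation=None keeps the orientation; max_speed is the mean speed in m/s.
- robot.set_joints(angles): joint-space move.
- robot.grip(opening, force=None): finger opening in m; force is the grip in N (None keeps the last); returns when the fingers have stopped.
- robot.dwell(seconds).
- robot.inverse_kinematics(position, orientation): joint angles nearest the present ones, or None.
- robot.sense(): the state.
- robot.grab_frame(name): name is "scene" or "top"; returns the picture (480x640x3 uint8, red, green, blue); there is no depth.
- robot.camera_params(name): a dict with "fov_y" (degrees; the focal length in pixels is half the picture's height over the tangent of half this angle, whatever the lens; pixels are square), "cx", "cy" (the principal point, pixels), "R" (3x3) and "t" (3): a world point X has camera coordinates R X + t. Camera axes: x right, y down, z forward; pixel columns grow to the right and rows downward; lengths in m; the calibration is good to about 2 mm. A picture is of the moment at which its call begins. camera_params takes no time and is no camera call.
A pose or a line that the arm cannot do raises robot.MotionError and nothing moves.
- robot.finish_job(): hands the job in, once; it reports no verdict.
Trained networks look in the newest picture that a camera, given by its name, has taken for a name from the list of things; names that differ only in an ending like _2 or _b are one class to them, and where a whole thing is asked for, a point or a joint stands for the part that bears it (a point fixed in the world has none). Each returns a list of dicts, best first, with "conf" (0 to 1); they miss things now and then, are a little off and sometimes report something else, mostly with a low value. They report only what shows in the picture. A call takes as long as a camera call. They do not tell look-alikes from the thing itself.
- robot.search_frame(camera, target): "extent" ([left, top, width, height] as shares, 0 to 1, of the picture: columns of its width, rows of its height, round what is visible of it).
- robot.spot_point(camera, target): "point" ([column, row] as shares, 0 to 1, of the picture: columns of its width, rows of its height: a listed point, or the origin of a listed thing).
The state is a dict: "t": time; "joint_pos": joint angles; "dq": joint speeds; "effort": joint torques, N m; "tcp_pos": TCP position; "tcp_rot": TCP orientation; "wrist_force": force on the tool from outside, world axes, zero at the start; "wrist_torque": the same for the moment, N m; "gripper_width": finger opening in m.
Only numpy, scipy, OpenCV 4.12 (cv2) and the standard library are available. Lean on these libraries where they do the work, as an engineer would, in place of code of your own. Each camera call takes 0.05 s, during which the arm holds its last target. There are 200 camera calls.

TASK

Hang the strainer basket by the front bar of its wire loop on the drop hook, which is swinging. First steady the hook by pressing it lightly back against its rubber buffer with the loop's bar, above the hook's point; wait a moment until it is still, keep it held back there while you lower the bar behind the point into the bend, pause, then ease it forward until it hangs straight down and let go so that it hangs still. Be gentle with the hook and leave the other things on the ledge where they are.

Things in the scene. Friction and masses are not known exactly. Their poses are not given: they have to be found in the camera images.
- basket: steel strainer basket, about 0.2 kg, loose, upright on the ledge: perforated cup 94 mm across, 50 mm high; origin under the cup's centre, z up. A stem from its rim on the -x side carries a black handle block centred at (-92, 0, 122) mm; from the block a level wire loop reaches forward over the cup. Hung by the bar's middle it stays nearly level (under 0.2 rad)
- basket_bar (a point): middle (wire centre) of the straight cross bar at the loop's front, (-8, 0, 122) mm from the basket's origin. Loop of 6 mm wire: side wires 38 mm clear of each other, about 50 mm open from the bar back to the block. Axes as the basket's: x forward from handle to bar, y along the bar, z up. The bar hangs in the hook
- basket_grip (a point): centre of the handle block, 84 mm behind the bar; block 56 mm long (x), 16 mm wide (y), 24 mm high (z). Take it from above, fingers closing along the basket's y. Only the stem (at the block's front end) is below it
- hook: drop hook, a J of 6 mm steel wire, 0.08 kg, on a nearly frictionless pin. Origin on the pin, 300 mm above the ledge; y along the pin (level). Swings only in its x-z plane, by itself does not come to rest. Plumb: z up, x level, pointing away from where the bar must come from. Shank: straight wire at x = +12 mm, z from -34 to -122 mm; a free hook yields to a few tenths of a newton
- hook_bend (a point): where the bar's centre lies when seated: (0, 0, -128) mm in the hook's frame, moving with it. The bend's lowest wire centre is at z = -134 mm; the gap between shank and point is 18 mm
- hook_tip (a point): top of the hook's point, (-12, 0, -101) mm in the hook's frame, on the side the bar comes from; moves with the hook
- stand: fixed steel stand: origin on the ledge straight below the pin, z up, x as the plumb hook's. Post 16 mm thick 135 mm behind the pin (+x) on a 100 x 80 mm base; a 16 mm arm comes forward at 318 mm height to the pin, its end cheeks reaching down to 293 mm and 8 mm in front of the pin. The -x side is open
- stand_stud (a point): clamp on the post, 190 mm up, through which the rubber buffer's stud points at the hook. The buffer (24 mm across, 110 mm below the pin) stands 10 to 32 mm behind the plumb shank: how far differs each time and must be felt. It yields 0.4 mm per newton and ends at 30 N. Against it press the hook with some 3 to 8 N; over 15 N is too hard
- bottle: bystander: upright green glass bottle, 66 mm across, 230 mm tall; origin under its centre
- salad_box: bystander: clear plastic open salad container 130 x 100 x 60 mm; origin under its centre
- flat_can: bystander: flattened aluminium can lying flat, about 145 x 62 x 16 mm; origin under its centre
- scraper: bystander: flat scraper of yellow silicone, about 205 mm long, 55 mm wide, 12 mm high, lying on the ledge; origin under its middle
- brush: bystander: dish brush lying on the ledge, 220 mm long; origin on the ledge beneath it
- mug: bystander: white mug 80 mm across, 90 mm tall; origin under its centre
- jar: bystander: glass jar 70 mm across, 100 mm tall; origin under its centre
Mind the look-alikes: they are no part of the job. What is shaped like the basket but purple is not meant.

How it is judged:
On the way, in this order (a step that is already met when the one before it is completed fails the run):
1. the hook is steadied: the basket presses it back against its buffer with at least 1.5 N, the hook leaning back more than 0.05 rad and still, the bar still above the hook's point, for 0.4 s (contact force between basket and hook above 1.5 N and angle between hook's own z axis and vertical between 0.05 and 0.45 rad and angular speed of hook below 0.25 rad/s and z of basket_bar in the frame of hook above -0.1 m), for 0.4 s.
2. the bar is down behind the point, in the bend, while the hook is still held back (leaning more than 0.05 rad) and still, for 0.25 s (z of basket_bar in the frame of hook below -0.114 m and x of basket_bar in the frame of hook between -0.012 and 0.012 m and y of basket_bar in the frame of hook between -0.018 and 0.018 m and angle between hook's own z axis and vertical above 0.05 rad and angular speed of hook below 0.25 rad/s), for 0.25 s.
At the end, for the whole second after the job is handed in: the basket hangs by its bar in the bend of the hook (bar within 8 mm of the seat along the hook's x, 18 mm sideways, over 120 mm below the pin), clear of the ledge, tilted under 0.35 rad; the hook within 0.15 rad of plumb, turning under 0.6 rad/s, the basket slower than 0.06 m/s (z of basket_bar in the frame of hook below -0.12 m and x of basket_bar in the frame of hook between -0.008 and 0.008 m and y of basket_bar in the frame of hook between -0.018 and 0.018 m and angle between hook's own z axis and vertical below 0.15 rad and angular speed of hook below 0.6 rad/s and linear speed of basket below 0.06 m/s and angle between basket's own z axis and vertical below 0.35 rad and height (world z) of basket above 0.02 m); the robot touches nothing.
It fails at once if the hook is pushed with more than 15 N (contact force between any of basket, the arm, the fingers and hook above 15 N).
It fails at once if a bystander is moved by more than 25 mm (distance of any of bottle, salad_box, flat_can, scraper, brush, mug, jar from where it was at the start of the episode above 0.025 m).
It also fails if it takes over 72 s, if anything falls off the work surface, if the arm or the gripper's body presses on something with over 40 N, if the wrist force passes 120 N, or if a joint passes its speed limit or range.

## Working session

There is one attempt and no reset: what is moved stays moved. The work goes in short steps, each a Python script; the robot and the scene stay as the last script left them, time stands still between calls to the robot, and variables do not carry over. Pictures are saved under pics/ and viewed, about 8 in all and at most 12, crops included, and the job is handed in when it is done.

```bash
mkdir -p pics && ls
cat > h.py <<'E'
import numpy as np, cv2
from station import robot
def shot(cam,name=None):
    im=robot.grab_frame(cam)
    if name: cv2.imwrite(f'pics/{name}.png',cv2.cvtColor(im,cv2.COLOR_RGB2BGR))
    return im
def K(cam):
    p=robot.camera_params(cam); f=240/np.tan(np.radians(p['fov_y'])/2)
    return np.array([[f,0,p['cx']],[0,f,p['cy']],[0,0,1]]),np.array(p['R']),np.array(p['t'])
def proj(cam,X):
    k,R,t=K(cam); q=k@(R@np.asarray(X,float)+t); return q[:2]/q[2]
def ray(cam,px):
    k,R,t=K(cam); d=R.T@np.linalg.inv(k)@[px[0],px[1],1]; return -R.T@t,d/np.linalg.norm(d)
def at_z(cam,px,z):
    o,d=ray(cam,px); return o+d*(z-o[2])/d[2]
def tri(c1,p1,c2,p2):
    o1,d1=ray(c1,p1);o2,d2=ray(c2,p2)
    s=np.linalg.lstsq(np.c_[d1,-d2],o2-o1,rcond=None)[0]
    a,b=o1+s[0]*d1,o2+s[1]*d2
    return (a+b)/2,np.linalg.norm(a-b)
def spots(cam,n): return [(round(d['conf'],2),np.round(np.array(d['point'])*[640,480],1)) for d in robot.spot_point(cam,n)]
E
python3 - <<'E'
from h import *
np.set_printoptions(suppress=True,precision=4)
for c in('scene','top'):
    shot(c,c+'0'); p=robot.camera_params(c); print(c,p)
    for n in('basket','basket_bar','basket_grip','hook','hook_bend','hook_tip','stand','stand_stud','bottle','salad_box','flat_can','scraper','brush','mug','jar'): print(n,spots(c,n))
print(robot.sense())
E
```

```text
pics
scene {'fov_y': 52.05389010332375, 'cx': 314.33444562714567, 'cy': 244.82599610596384, 'R': array([[ 0.1058,  0.9943, -0.0117],
       [ 0.812 , -0.0931, -0.5762],
       [-0.5741,  0.0515, -0.8172]]), 't': array([-0.0515, -0.3416,  1.8725])}
basket [(0.84, array([466.1, 326.9])), (0.77, array([350.4, 221.1])), (0.75, array([399.6, 287.6])), (0.51, array([414.9, 225. ]))]
basket_bar [(0.83, array([473.6, 305.4])), (0.81, array([405. , 267.1])), (0.61, array([347.6, 201.2])), (0.38, array([181. , 265.1]))]
basket_grip [(0.79, array([402.6, 242.6])), (0.72, array([459.3, 280.8])), (0.61, array([396.9, 287.9])), (0.58, array([346.6, 218.6]))]
hook [(0.37, array([246.4, 246.5]))]
hook_bend [(0.63, array([254.9, 268.6]))]
hook_tip [(0.43, array([253.6, 257.2]))]
stand []
stand_stud [(0.57, array([236., 313.]))]
bottle [(0.58, array([325.3, 334.1]))]
salad_box [(0.86, array([322.5, 279.4]))]
flat_can [(0.72, array([320.1, 280. ])), (0.65, array([402.4, 267. ])), (0.59, array([303.8, 245.6]))]
scraper [(0.57, array([413.2, 226.3]))]
brush [(0.57, array([179.9, 267.5]))]
mug [(0.8, arra
[... 945 characters left out ...]
y([205.9, 307.3]))]
brush [(0.56, array([478.8, 283.6]))]
mug [(0.89, array([177. , 254.8]))]
jar [(0.67, array([477. , 214.7])), (0.2, array([224.4, 226. ]))]
{'t': 1.6, 'joint_pos': array([-1.3836,  0.3132,  0.0461,  1.3036, -0.    ,  1.4312]), 'dq': array([ 0.0013, -0.0024,  0.0004, -0.002 , -0.0016, -0.0016]), 'effort': array([  0.0007, -48.0454,  29.8812,   0.0003,  -0.0001,   0.    ]), 'tcp_pos': array([ 0.1846, -0.5446,  0.2313]), 'tcp_rot': array([[ 0.321 , -0.9471,  0.    ],
       [-0.9471, -0.321 , -0.0001],
       [ 0.0001,  0.    , -1.    ]]), 'wrist_force': array([ 0.3563, -0.7774, -0.1675]), 'wrist_torque': array([0.0732, 0.0047, 0.0021]), 'gripper_width': 0.08555385793502669}
```

View pics/scene0.png

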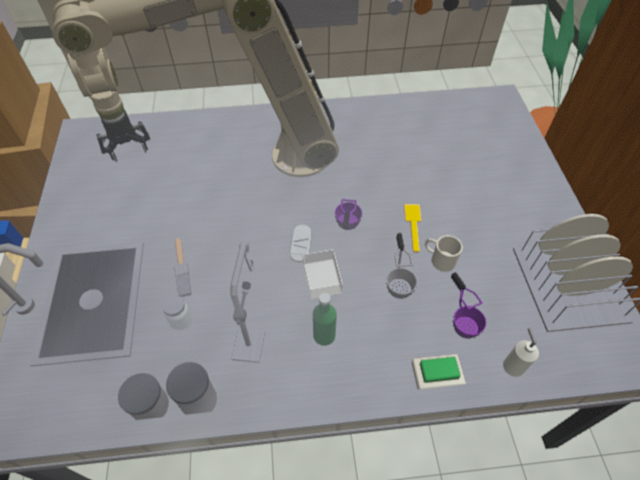

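View pics/top0.png

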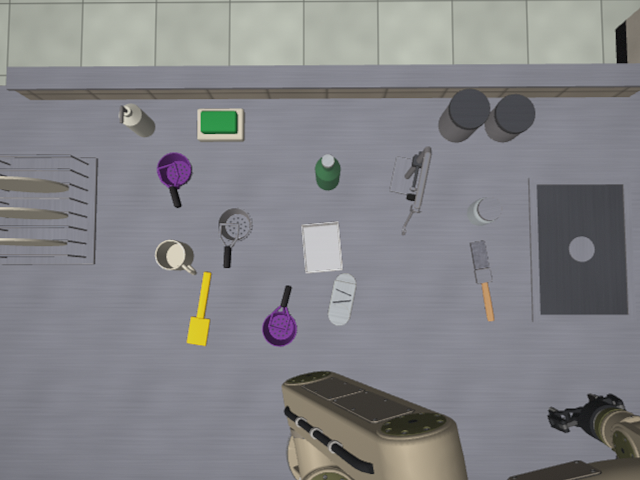

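The steel basket is at scene (401,285), top (235,225). The look-alikes are purple: scene (348,213) / top (280,328), and scene (469,321) / top (174,170). I choose the steel one. The stand and hook are at scene (242,285), top (412,190).

Run:
```python
import cv2,numpy as np
s=cv2.imread('pics/scene0.png');t=cv2.imread('pics/top0.png')
c=lambda im,x,y,w,h:cv2.resize(im[y:y+h,x:x+w],(400,300),interpolation=cv2.INTER_CUBIC)
cv2.imwrite('pics/m.png',np.vstack([np.hstack([c(s,360,220,100,75),c(t,190,200,100,75)]),np.hstack([c(s,190,232,160,120),c(t,360,140,133,100)])]))
```

```text
(no output)
```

View pics/m.png

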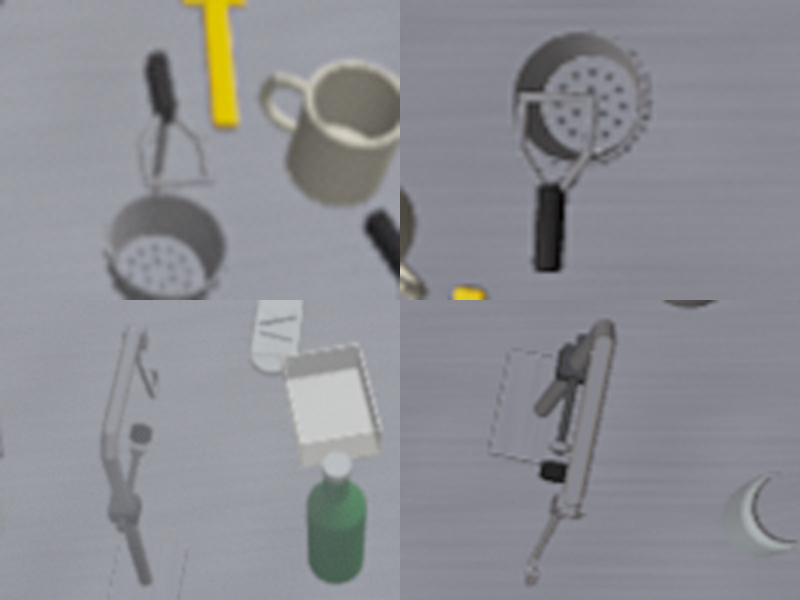

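The crops confirm the steel basket: block at scene (400,241) and top (227,257), bar at scene (405,266) and top (229,224). The hook leans towards the robot. The arm end is at scene (244,244) and top (417,210), the post top at scene (233,288) and top (428,148). Next I'll fit the stand and basket poses.

Run:
```python
from h import *
from scipy.optimize import least_squares
np.set_printoptions(suppress=True,precision=4)
S=lambda x,y:(190+x/2.5,232+(y-300)/2.5); T=lambda x,y:(360+(x-400)/3,140+(y-300)/3)
def fit(obs,x0):
    def P(v,X): c,s=np.cos(v[2]),np.sin(v[2]); return [v[0]+c*X[0]-s*X[1],v[1]+s*X[0]+c*X[1],X[2]]
    f=lambda v:np.concatenate([proj(c,P(v,X))-p for c,p,X in obs])
    r=least_squares(f,x0,loss='soft_l1'); print(r.x,np.round(f(r.x).reshape(-1,2),1).tolist()); return r.x
# stand
print('pin',tri('scene',S(135,331),'top',T(568,508)),'posttop',tri('scene',S(108,440),'top',T(604,325)),'stud',tri('scene',(236,313),'top',(420.2,161)))
obs=[('scene',S(135,328),(-.008,0,.318)),('top',T(568,512),(-.008,0,.31)),('scene',S(107,438),(.135,0,.326)),('top',T(604,325),(.139,0,.326)),
('scene',(236,313),(.135,0,.19)),('top',(420.2,161),(.135,0,.19)),('scene',S(147,583),(.135,0,0.01)),('top',T(543,410),(.13,0,0.01)),
]
fit(obs,[.7,-.2,-.2])
# basket
g,e=tri('scene',(400.2,241.2),'top',(227,257)); b,e2=tri('scene',(405.2,265.7),'top',(229.4,224.2)); print('grip',g,e,'bar',b,e2,np.linalg.norm(g-b))
bo=[('scene',(400.2,241.2),(-.092,0,.134)),('top',(227,257),(-.092,0,.134)),('scene',(402.6,242.6),(-.092,0,.122)),('scene',(405.2,265.7),(-.008,0,.122)),('top',(229.4,224.2),(-.008,0,.122)),
('scene',(399.6,287.6),(0,0,0)),('top',(234.7,228),(0,0,0))]
fit(bo,[.57,.17,0])
```

```text
pin (array([ 0.6194, -0.1909,  0.3129]), np.float64(0.000713057768228205)) posttop (array([ 0.7516, -0.2175,  0.3239]), np.float64(0.0006020332487856229)) stud (array([ 0.7525, -0.2259,  0.1991]), np.float64(0.005850891433277058))
[ 0.6228 -0.1924 -0.2165] [[-0.3, -1.4], [-0.5, 0.9], [-1.2, 1.6], [2.5, -3.4], [3.4, 2.2], [-1.3, 0.0], [-0.9, -1.4], [-0.8, 0.9]]
grip [0.5242 0.258  0.1232] 0.000531429869865552 bar [0.6089 0.2548 0.1177] 0.002613831952296281 0.08492737870217784
[ 0.6166  0.2548 -0.0252] [[0.1, -2.0], [-0.6, -0.4], [-2.8, -1.0], [-0.2, -0.8], [-0.9, -0.1], [0.4, 0.7], [2.1, -2.1]]
```

```bash
cat >> h.py <<'E'
PIN=np.array([.6228,-.1924]); YS=-.2165
def R_tool(yaw): # tool down, jaws along -y of a frame with this yaw
    x=np.array([np.sin(yaw),-np.cos(yaw),0]); z=np.array([0,0,-1.]); return np.c_[x,np.cross(z,x),z]
def hookpt(th,xh,zh):
    x=xh*np.cos(th)-zh*np.sin(th); z=xh*np.sin(th)+zh*np.cos(th)
    return np.array([PIN[0]+x*np.cos(YS),PIN[1]+x*np.sin(YS),.3+z])
E
python3 - <<'E'
from h import *
from scipy.optimize import minimize_scalar
np.set_printoptions(suppress=True,precision=3)
out=[]
for i in range(14):
    robot.grab_frame('top'); t=robot.sense()['t']; r=spots('top','hook_bend')
    if not r: continue
    m=minimize_scalar(lambda th:np.sum((proj('top',hookpt(th,0,-.128))-r[0][1])**2),bounds=(-.7,.7),method='bounded')
    out.append((round(t,2),round(m.x,2),round(m.fun**.5,1),r[0][0]))
print(*out,sep='\n')
for n,s,t in(('bottle',(325.3,334.1),(325.6,177.9)),('mug',(444,261),(177,254.8))): print(n,at_z('scene',s,0),at_z('top',t,0))
R=R_tool(-.028)
robot.grip(.055,100)
robot.reach([.5245,.257,.22],R); robot.move_linear([.5245,.257,.103],max_speed=.12)
shot('scene','g1');shot('top','g1t')
s=robot.sense(); print(s['t'],s['wrist_force'],s['tcp_pos'])
E
```

```text
(1.65, np.float64(-0.1), np.float64(1.8), 0.64)
(1.75, np.float64(0.09), np.float64(3.2), 0.38)
(1.85, np.float64(-0.7), np.float64(222.1), 0.63)
(1.95, np.float64(-0.1), np.float64(1.0), 0.54)
(2.05, np.float64(-0.29), np.float64(2.0), 0.6)
(2.15, np.float64(-0.32), np.float64(3.7), 0.44)
(2.25, np.float64(-0.22), np.float64(0.8), 0.41)
(2.35, np.float64(-0.0), np.float64(1.6), 0.48)
(2.45, np.float64(0.13), np.float64(2.1), 0.49)
(2.55, np.float64(0.01), np.float64(1.7), 0.62)
(2.65, np.float64(-0.16), np.float64(4.8), 0.45)
(2.75, np.float64(-0.3), np.float64(0.8), 0.48)
(2.85, np.float64(-0.3), np.float64(3.4), 0.4)
(2.95, np.float64(-0.1), np.float64(0.5), 0.39)
bottle [0.745 0.005 0.   ] [0.751 0.006 0.   ]
mug [ 0.533  0.416 -0.   ] [0.536 0.421 0.   ]
8.15 [ 0.661 -0.358 -0.689] [0.525 0.257 0.104]
```

Run:
```python
import cv2,numpy as np
s=cv2.imread('pics/g1.png');t=cv2.imread('pics/g1t.png')
c=lambda im,x,y,w,h:cv2.resize(im[y:y+h,x:x+w],(400,300),interpolation=cv2.INTER_CUBIC)
cv2.imwrite('pics/m2.png',np.hstack([c(s,350,200,120,90),c(t,170,190,120,90)]))
```

```text
(no output)
```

View pics/m2.png

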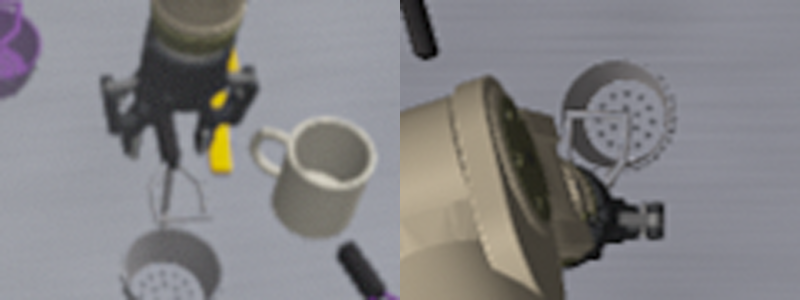

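The fingers straddle the block (scene crop, about (175,140)). I'll close, lift, carry it over retracted, and measure the bar relative to the TCP.

```bash
python3 - <<'E'
from h import *
np.set_printoptions(suppress=True,precision=4)
robot.grip(0,100); print(robot.sense()['gripper_width'])
robot.move_linear([.5245,.257,.205],max_speed=.12)
robot.dwell(.3); print('lift',robot.sense()['wrist_force'],robot.sense()['t'])
robot.reach([.43,.05,.205],R_tool(-.15))
u=np.array([np.cos(YS),np.sin(YS)])
p=PIN+u*(-.095-.084); robot.reach([p[0]-.03*u[0],p[1]-.03*u[1],.207],R_tool(YS))
robot.move_linear([*p,.203],max_speed=.1)
robot.dwell(.4)
s=robot.sense(); print(s['t'],s['tcp_pos'],s['wrist_force'])
W=[]
for i in range(10): robot.dwell(.04); W.append(robot.sense()['wrist_force'])
print('noise',np.mean(W,0),np.std(W,0))
exp=np.r_[s['tcp_pos'][:2]+.084*u,s['tcp_pos'][2]+.019]
for c in('scene','top'):
    shot(c,'p_'+c); print(c,'expected bar px',proj(c,exp),spots(c,'basket_bar'),spots(c,'hook_tip'),spots(c,'hook_bend'))
E
python3 - <<'E'
import cv2,numpy as np
s=cv2.imread('pics/p_scene.png');t=cv2.imread('pics/p_top.png')
c=lambda im,x,y,w,h:cv2.resize(im[y:y+h,x:x+w],(400,300),interpolation=cv2.INTER_CUBIC)
cv2.imwrite('pics/m3.png',np.hstack([c(s,200,220,100,75),c(t,360,180,100,75)]))
E
```

```text
0.014417450901541494
lift [-0.528   0.0698 -2.0729] 9.8917
16.4917 [ 0.4478 -0.1539  0.2032] [ 0.6934  0.5099 -2.1946]
noise [-0.142  -0.1318 -2.0541] [0.6018 0.3938 0.3553]
scene expected bar px [254.0434 236.4999] [(0.94, array([474.2, 306.6])), (0.68, array([345.6, 197.8])), (0.59, array([255. , 238.6]))] [(0.53, array([250.1, 269.4]))] [(0.53, array([254. , 278.7]))]
top expected bar px [401.551  252.4604] [(0.9, array([402.1, 252.1])), (0.88, array([277.4, 326.5])), (0.72, array([165. , 169.7]))] [(0.56, array([409.4, 223.9]))] [(0.52, array([401.7, 220.4]))]
```

View pics/m3.png

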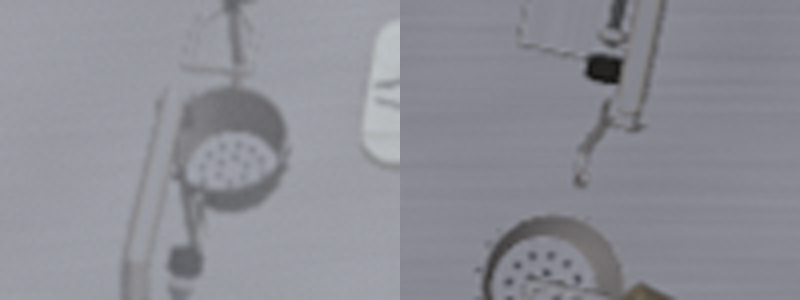

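The bar shows at scene (254,237) and top (402,252), within about 2 px of prediction. Now a quick check of sideways alignment against the hook, buffer and pin.

Run:
```python
from h import *
np.set_printoptions(suppress=True,precision=4)
c,s=np.cos(YS),np.sin(YS)
def loc(X): d=X[:2]-PIN; return np.array([c*d[0]+s*d[1],-s*d[0]+c*d[1]])
for n,cam,p,z in(('tip/bend','top',(405,225),.17),('buffer front','top',(411.2,200),.19),('armend','top',(416.8,210),.31),('clamp','top',(420.2,161),.19),
 ('hook','scene',(248,269),.17),('buffer','scene',(246.5,284),.19),('armend','scene',(244,243),.318),('posttop','scene',(233,288),.326),('posttop','top',(428,148.3),.326),('bar','top',(402.1,252.1),.222),('bar','scene',(254.2,237.8),.222)):
    print(n,cam,loc(at_z(cam,p,z)))
```

```text
tip/bend top [-0.0229 -0.0014]
buffer front top [ 0.0372 -0.0012]
armend top [-0.0041 -0.002 ]
clamp top [ 0.1358 -0.0032]
hook scene [-0.0191 -0.0092]
buffer scene [0.0407 0.0005]
armend scene [-0.0044  0.0016]
posttop scene [0.1325 0.0029]
posttop top [0.1306 0.0038]
bar top [-0.094  -0.0011]
bar scene [-0.0909  0.0012]
```

```bash
cat >> h.py <<'E'
U=np.array([np.cos(YS),np.sin(YS)])
def go(x,z,v=.03): # bar centre in stand frame (z rel. pin)
    robot.move_linear([*(PIN+U*(x-.084)),.3+z-.019],R_tool(YS),max_speed=v)
def bar():
    p=robot.sense()['tcp_pos']; return np.array([(p[:2]-PIN)@U+.084,p[2]+.019-.3])
def force(n=8,dt=.02):
    W=[]
    for _ in range(n): robot.dwell(dt); W.append(robot.sense()['wrist_force'])
    W=np.mean(W,0); return -W[:2]@U, W[2]   # push on hook along +x, vertical
E
python3 - <<'E'
from h import *
go(-.06,-.078,.06); go(-.01,-.078,.03); go(.006,-.078,.02)
f0=force(20); print('base',f0,bar(),robot.sense()['t'])
x=.006
while x<.045:
    x+=.001; go(x,-.078,.01); f=force(6)
    if f[0]-f0[0]>1.: print(round(x,4),round(f[0]-f0[0],2),round(f[1],2),bar())
    if f[0]-f0[0]>3.5: break
f=force(25); print('hold',x,f[0]-f0[0],f[1],bar(),robot.sense()['t'])
shot('scene','q_s');shot('top','q_t')
for c in('scene','top'): print(spots(c,'hook_tip'),spots(c,'hook_bend'))
open('f0','w').write(f"{f0[0]} {x}")
E
python3 - <<'E'
import cv2,numpy as np
s=cv2.imread('pics/q_s.png');t=cv2.imread('pics/q_t.png')
c=lambda im,x,y,w,h:cv2.resize(im[y:y+h,x:x+w],(400,300),interpolation=cv2.INTER_CUBIC)
cv2.imwrite('pics/m4.png',np.hstack([c(s,200,220,100,75),c(t,360,180,100,75)]))
E
```

```text
base (np.float64(0.14315046148886024), np.float64(-1.8649178146170322)) [ 0.00593423 -0.07796393] 21.1417
0.022 1.38 -1.58 [ 0.02179178 -0.07802344]
0.023 4.17 -0.9 [ 0.02253045 -0.07814432]
hold 0.023000000000000013 4.127858885764887 -1.2661185541510775 [ 0.02271428 -0.07813602] 27.5083
[(0.44, array([248.9, 272.2])), (0.25, array([302.4, 242.6]))] [(0.45, array([251.2, 283.8])), (0.4, array([443.9, 259.9])), (0.2, array([321.1, 333.5]))]
[(0.45, array([408.3, 215.6]))] [(0.61, array([404.1, 206.8]))]
```

View pics/m4.png

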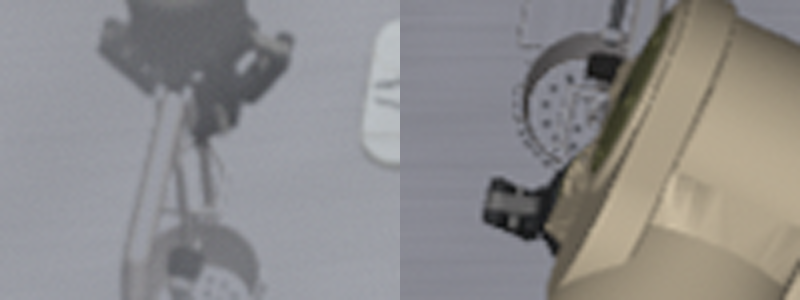

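The hook is steadied at about 4 N, leaning about 0.21 rad and still. I'll hold a moment longer, then slide the bar down the shank with force feedback.

```bash
python3 - <<'E'
from h import *
f0,x=map(float,open('f0').read().split())
f=force(25); print('hold',f[0]-f0,f[1])
th=.213; z=-.078; d=.080
while d<.1205:
    st=min(.003,.121-d); d+=st; x+=st*np.sin(th); z-=st*np.cos(th)
    go(x,z,.02); f=force(7); F=f[0]-f0
    print(round(d,4),round(x,4),round(z,4),'F',round(F,2),'fz',round(f[1],2))
    if F>9 or f[1]>1.5: print('stop'); break
    x+=np.clip((4-F)*.00015,-.0006,.0006)
go(x,z,.01); f=force(25); print('end',x,z,f[0]-f0,f[1],bar(),robot.sense()['t'])
open('xz','w').write(f"{x} {z}")
shot('scene','r_s');shot('top','r_t')
E
python3 - <<'E'
import cv2,numpy as np
s=cv2.imread('pics/r_s.png');t=cv2.imread('pics/r_t.png')
c=lambda im,x,y,w,h:cv2.resize(im[y:y+h,x:x+w],(400,300),interpolation=cv2.INTER_CUBIC)
cv2.imwrite('pics/m5.png',np.hstack([c(s,200,220,100,75),c(t,360,160,120,90)]))
E
```

```text
hold 4.8253223809761705 -1.3128645737246858
0.083 0.0236 -0.0809 F 3.38 fz -4.43
0.086 0.0244 -0.0839 F 3.9 fz -4.54
0.089 0.025 -0.0868 F 3.67 fz -4.2
0.092 0.0257 -0.0897 F 3.94 fz -4.03
0.095 0.0263 -0.0927 F 3.99 fz -3.8
0.098 0.027 -0.0956 F 4.21 fz -4.21
0.101 0.0276 -0.0985 F 3.81 fz -3.85
0.104 0.0282 -0.1015 F 3.67 fz -4.01
0.107 0.0289 -0.1044 F 3.57 fz -4.18
0.11 0.0296 -0.1073 F 4.2 fz -4.21
0.113 0.0302 -0.1103 F 3.92 fz -4.08
0.116 0.0309 -0.1132 F 3.51 fz -3.58
0.119 0.0316 -0.1161 F 4.46 fz -3.09
0.121 0.0319 -0.1181 F 5.57 fz -1.53
end 0.03169268695802675 -0.11807344652790144 4.881367727597387 -1.7053300734119217 [ 0.03172846 -0.11785135] 34.675
```

View pics/m5.png

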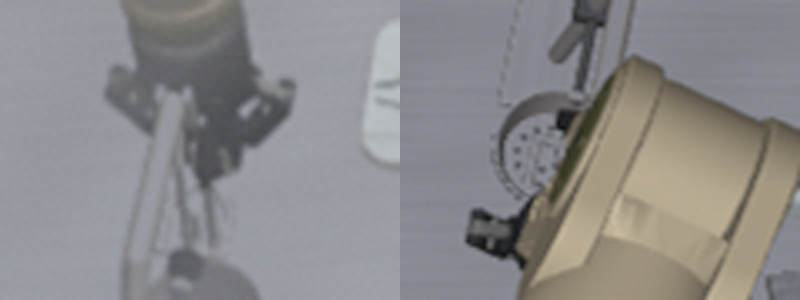

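Force and slope agree with the model (lean 0.217 rad from the slope). The bar is in the bend with the hook held back. Now ease it forward, then settle it onto the seat.

```bash
python3 - <<'E'
from h import *
f0,_=map(float,open('f0').read().split())
robot.dwell(.4)
for k in np.linspace(0,1,11)[1:]:
    th=.213*(1-k); xh=.0055*(1-k); zh=-(.121+.0055*k)
    go(xh*np.cos(th)-zh*np.sin(th), xh*np.sin(th)+zh*np.cos(th),.015)
    f=force(3); print(round(th,3),round(f[0]-f0,2),round(f[1],2))
    if abs(f[0]-f0)>8 or f[1]>5: print('stop');break
else:
    z=-.1265
    while z>-.133:
        f=force(10); print(round(z,4),round(f[0]-f0,2),round(f[1],2))
        if f[1]>-.7: break
        z-=.0005; go(0,z,.01)
print(bar(),robot.sense()['t'])
shot('scene','s_s');shot('top','s_t')
for c in('scene','top'): print(c,proj(c,hookpt(0,0,-.128)),spots(c,'hook_bend'),spots(c,'hook_tip'),spots(c,'basket_bar'))
E
python3 - <<'E'
import cv2,numpy as np
s=cv2.imread('pics/s_s.png');t=cv2.imread('pics/s_t.png')
c=lambda im,x,y,w,h:cv2.resize(im[y:y+h,x:x+w],(400,300),interpolation=cv2.INTER_CUBIC)
cv2.imwrite('pics/m6.png',np.hstack([c(s,210,220,80,60),c(t,360,160,120,90)]))
E
```

```text
0.192 0.32 -1.42
0.17 0.22 -2.29
0.149 0.1 -1.63
0.128 0.05 -2.32
0.106 -0.29 -2.29
0.085 -0.46 -2.25
0.064 0.17 -1.64
0.043 -0.7 -2.19
0.021 -0.38 -1.32
0.0 -0.1 -2.16
-0.1265 -0.1 -1.55
-0.127 -0.12 -0.17
[ 0.0001768  -0.12680216] 39.95
scene [249.89011321 274.6987704 ] [(0.54, array([253.5, 274. ]))] [(0.64, array([253.8, 265. ]))] [(0.92, array([348.1, 200.7])), (0.9, array([476.1, 302.6])), (0.56, array([250.6, 276.6]))]
top [406.45708948 215.72212262] [] [(0.24, array([408.4, 216.2]))] [(0.91, array([408.1, 218. ])), (0.89, array([170.5, 167.9])), (0.6, array([277.5, 330.4])), (0.16, array([480.7, 283.5]))]
```

View pics/m6.png

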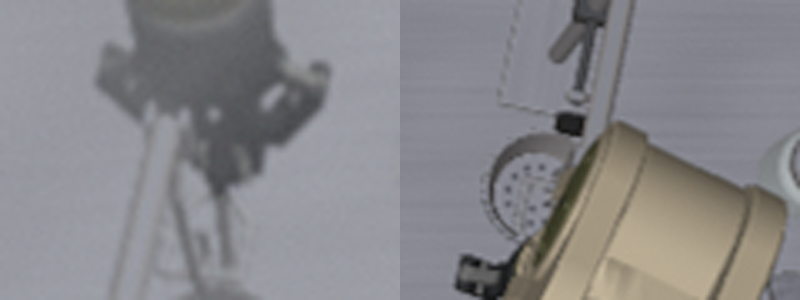

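The bar is seated: the bend takes about 1.5 N at -0.127 m and the hook is plumb. Releasing gently.

```bash
python3 - <<'E'
from h import *
go(0,-.1273,.01); print('fz',force(10)[1])
robot.grip(0,20); robot.dwell(.3)
for w in(.018,.021,.025): robot.grip(w,20); robot.dwell(.8)
print(force(10)); robot.grip(.04); robot.dwell(.5); robot.grip(.055)
p=robot.sense()['tcp_pos']; robot.dwell(1)
robot.move_linear([p[0],p[1],p[2]+.06],max_speed=.05)
p2=p[:2]-.06*U; robot.move_linear([*p2,p[2]+.08],max_speed=.1)
robot.reach([.42,.02,.33],R_tool(-.1))
robot.dwell(2); print(robot.sense()['t'])
for i in range(5):
    a=shot('scene','u_s' if i==4 else None); print(spots('scene','hook_bend')[:1],spots('scene','basket')[:4]); robot.dwell(.07)
shot('top','u_t'); print(spots('top','hook_bend'),spots('top','basket_bar'),proj('top',hookpt(0,0,-.128)))
E
python3 - <<'E'
import cv2,numpy as np
s=cv2.imread('pics/u_s.png');t=cv2.imread('pics/u_t.png')
c=lambda im,x,y,w,h:cv2.resize(im[y:y+h,x:x+w],(400,300),interpolation=cv2.INTER_CUBIC)
cv2.imwrite('pics/m7.png',np.hstack([c(s,190,220,100,75),c(t,360,160,120,90)]))
E
```

```text
fz 2.1938323418013277
(np.float64(-0.07871841835274693), np.float64(0.22808341491865805))
51.6
[(0.4, array([250.7, 273.9]))] [(0.85, array([252. , 299.3])), (0.84, array([348.4, 220.8])), (0.83, array([465.2, 327. ])), (0.18, array([444.9, 260.6]))]
[(0.44, array([253.6, 274. ]))] [(0.97, array([348.2, 219.3])), (0.8, array([251.7, 300.1])), (0.64, array([465.7, 325. ])), (0.42, array([322.5, 333.7]))]
[(0.63, array([249.9, 276.3]))] [(0.82, array([254.3, 300.2])), (0.8, array([349.8, 220.3])), (0.7, array([464.1, 326.6]))]
[(0.57, array([301.3, 244.1]))] [(0.84, array([351.3, 222.5])), (0.74, array([255.1, 301.6])), (0.55, array([463.2, 330.6]))]
[(0.52, array([255. , 275.3]))] [(0.84, array([350.8, 220.2])), (0.66, array([252.9, 297.7])), (0.58, array([464.5, 326.2]))]
[(0.47, array([403.5, 220.9]))] [(0.85, array([166.4, 167.3])), (0.57, array([406.4, 219.5])), (0.48, array([278.6, 331. ]))] [406.45708948 215.72212262]
```

View pics/m7.png

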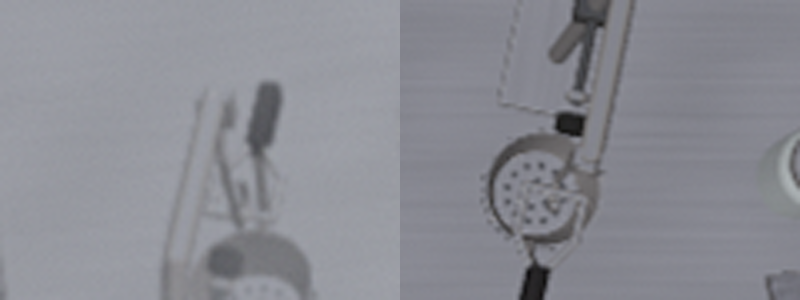

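It hangs on the hook. I'll measure residual motion by frame-to-frame shift and then hand in.

Run:
```python
from h import *
robot.dwell(4)
g=lambda:cv2.cvtColor(robot.grab_frame('scene'),cv2.COLOR_RGB2GRAY)[225:310,225:285].astype(np.float32)
a=[g() for _ in range(16)]
h=np.array([cv2.phaseCorrelate(a[0],b)[0] for b in a]); print(np.round(h.T,2).tolist())
print('diff',[round(float(np.abs(b-a[0]).mean()),2) for b in a],robot.sense()['t'])
```

```text
[[0.0, 0.01, 0.04, 0.13, 0.12, 0.15, 0.29, 0.27, 0.28, 0.16, 0.26, 0.14, 0.09, 0.05, 0.02, 0.02], [0.0, -0.2, -0.42, -0.62, -0.91, -1.02, -1.15, -1.29, -1.3, -1.33, -1.08, -0.98, -0.59, -0.51, -0.21, -0.05]]
diff [0.0, 1.29, 1.6, 1.96, 2.34, 2.65, 2.91, 3.01, 3.02, 2.93, 2.72, 2.42, 2.02, 1.65, 1.35, 1.07] 57.6333
```

Run:
```python
from h import *
robot.dwell(5)
g=lambda:cv2.cvtColor(robot.grab_frame('scene'),cv2.COLOR_RGB2GRAY)
a=[g() for _ in range(18)]
def track(x,y,w,h):
    T=cv2.resize(a[0][y:y+h,x:x+w],None,fx=8,fy=8,interpolation=cv2.INTER_CUBIC); o=[]
    for b in a:
        S=cv2.resize(b[y-5:y+h+5,x-5:x+w+5],None,fx=8,fy=8,interpolation=cv2.INTER_CUBIC)
        m=cv2.minMaxLoc(cv2.matchTemplate(S,T,cv2.TM_CCOEFF_NORMED))[3]; o.append((np.array(m)/8-5))
    return np.array(o)
for n,r in(('cup',(250,277,20,24)),('handle',(250,238,12,22))):
    o=track(*r); print(n,'p2p px',np.ptp(o,0),np.round(o[:,1],2).tolist())
P=np.ptp(track(250,277,20,24),0).max()
v=P/2*.0027*8; print('approx cup speed',v,robot.sense()['t'])
if v<.04: robot.finish_job(); print('handed in')
```

```text
cup p2p px [0.5   2.375] [0.0, -0.25, -0.5, -0.62, -0.5, -0.38, -0.12, 0.38, 0.75, 1.12, 1.38, 1.75, 1.75, 1.75, 1.62, 1.38, 1.0, 0.62]
handle p2p px [0.125 1.75 ] [0.0, -0.25, -0.38, -0.38, -0.25, -0.25, 0.0, 0.25, 0.75, 0.88, 1.12, 1.38, 1.38, 1.38, 1.25, 1.0, 0.88, 0.5]
approx cup speed 0.025650000000000003 63.5333
the job is handed in; nothing more can be done
handed in
```

The steel basket hangs by its bar on the drop hook, and I handed the job in at about 63.5 s. No verdict is reported, so the points below are my own checks.

- **Steadying:** I gripped the handle block and brought the bar in above the hook's point. I pressed the hook back onto its buffer with 4–5 N, leaning about 0.21 rad, and held it for over a second.
- **Lowering:** I slid the bar down the shank at about 4 N under force feedback until it reached the bend. The highest averaged reading was 5.6 N, well under the 15 N limit. I paused there with the hook still held back.
- **Hanging:** I eased the hook to plumb and felt the seat at 127 mm below the pin, where 128 mm was expected. Then I released in stages and backed the arm well clear.
- **Final picture:** The basket hangs in the hook at the predicted pixels, clear of the ledge.
- **Not perfectly still:** The last tracking showed a small remaining swing of about 2.4 px peak to peak, roughly 6 mm. That is about 0.026 m/s at the cup against the 0.06 m/s limit. By estimate the hook is within about 0.03 rad of plumb.
- **Disagreements:** The hook-point detections scattered by several pixels, and one picked up a different object. The vertical force while sliding down read about 2 N more downward than I expected, and I did not find out why.
- **Bystanders:** I did not re-measure them. The carrying path stayed clear of them and the pictures I viewed showed none disturbed.

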